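# Index a wheel hub four clicks for its run-out check

## Robot

A 7-joint arm with a two-finger parallel gripper is mounted at the origin on the work surface. World frame = base frame: x ahead of the robot, y to its left, z up, the work surface at z = 0. Lengths are in m, angles in degrees, forces in N, time in s.
With the tool pointing down it reaches from about 0.35 to 0.9 m from the base axis. Payload 7.2 kg.
Tool frame: the origin (TCP) lies midway between the tips of the shut fingers; the grasp point (between the pads) lies 19 mm behind it (pinch_z is the distance from the TCP to the grasp point, in m); z points along the fingers, y is the direction in which the jaws open and shut (so a half turn about z gives the same grasp; the last joint's range is limited). The gripper opens to 88 mm and grips with 3 to 60 N. Pads are 20 mm wide; open, the fingers measure 115 mm over their backs; the gripper's body (75 mm by 178 mm) begins 61 mm behind the grasp point.
Start: joints at [-80.397, 23.554, -0.728, 91.456, 0.321, 64.991, -4.71], TCP at [0.146, 0.608, 0.223] pointing down, gripper open.
Joint ranges: [-169.25, 169.25], [-16.82, 113.86], [-84.01, 82.57], [7.8, 145.47], [-59.2, 239.2], [7.22, 106.19], [-163.78, 163.78]. Speed limits (degrees/s): [136.94, 136.94, 172.46, 172.46, 180, 180, 180].

## Interface

Orientations are given as a 3x3 rotation matrix whose columns are the frame's x, y, z axes.
In Python, from plant import * gives the robot as it stands. Calls block until the motion is done:
- reach(position, orientation): joint-space move of the TCP to a pose.
- movel(position, rate=0.15, rotation=None, until_force=None): straight line of the TCP; rotation=None keeps the orientation; rate is the mean speed in m/s. With until_force (N) it stops when the force on the tool has changed by that much, and returns True; else False.
- move_joints(angles): joint-space move.
- command_gripper(opening, strength=None): finger opening in m; strength is the grip in N (None keeps the last); returns when the fingers have stopped.
- hold(seconds).
- solve_ik(position, orientation): joint angles nearest the present ones, or None.
- read_state(): the state.
- camera(name): name is "scene" or "top" or "wrist"; returns (picture, depth): 420x560x3 uint8, red, green, blue; 420x560 float32, m along the optical axis (not along the pixel's ray), 0 where there is no reading.
- get_calibration(name): a dict with "K" (3x3 intrinsics, pixels), "k1" (the pictures are not rectified: a ray, as slopes to the right and down, at radius r is drawn at 1 + k1 r^2 times it, then the intrinsics apply), "eye" and "attitude" of the camera in the world. Camera axes: x right, y up, looking along -z (the intrinsics and any distortion apply to the point x, -y, -z); pixel columns grow to the right and rows downward; lengths in m; the calibration is good to about 2 mm. A picture is of the moment at which its call begins: read the wrist's pose just before it. get_calibration takes no time and is no camera call; for the wrist camera it gives the pose at the moment of the call.
A pose or a line that the arm cannot do raises IKError and nothing moves.
- finish_job(): hands the job in, once; it reports no verdict.
The state is a dict: "t": time; "joints": joint angles; "joint_velocities": joint speeds; "joint_torque": joint torques, N m; "eef_pos": TCP position; "eef_rot": TCP orientation; "ft_force": force on the tool from outside, world axes, zero at the start; "torque": the same for the moment, N m; "gripper_width": finger opening in m.
Only numpy, scipy, OpenCV 4.12 (cv2) and the standard library are available. Lean on these libraries where they do the work, as an engineer would, in place of code of your own. Each camera call takes 0.05 s, during which the arm holds its last target. There are 200 camera calls.

## Task

The six-stud wheel hub sits on a 24-stop click dial under a dial gauge, to have its flange checked for run-out at each stud. Put a fingertip against the side of one of the wheel studs and push the hub round, anticlockwise seen from above, by exactly four clicks, so that the next stud stands beside the gauge stylus and the dial rests in its click; do not run past the fourth click, then take the hand away. Only push: do not pinch a stud or the barrel, lift nothing, and leave the gauge and the loose parts alone.

Things in the scene. Friction and masses are not known exactly. Their poses are not given: they have to be found in the camera images.
- dial (a joint): click-stop dial (with the hub bolted on), upright axis; rad, 0 at the start (in a click), grows anticlockwise from above. A click every 0.2618 rad (15 deg), the fourth at 1.047. Leaving a click takes 0.45 N m (6-7 N at a stud), falling to nothing half-way; then it snaps on into the next click by itself, ahead of the finger, and rests there. Pushed faster than about 0.1 m/s it may run on.
- hub: dark steel wheel hub on the dial, barrel up, turning with it. Origin on the axis at bench level, z up, x towards stud0. Flange 178 mm across, its top 92 mm above the bench; barrel 82 mm across, rim at 138 mm (145 with the bearing in it). Below is the dial's ring of 24 round lobes, 208 mm across, 44 to 62 mm above the bench
- studs: the hub's six wheel studs: upright threaded pins 12 mm thick, 36 mm tall above the flange (tops 128 mm above the bench), 60 degrees apart on a circle of 70 mm radius; 58 mm free between neighbours, 23 mm between stud and barrel. Origin and axes as the hub's
- hub_centre (a point): point on the turning axis, 110 mm above the bench (stud mid-height)
- fixture: fixed steel ground plate, 12 mm thick, carrying dial and gauge; origin on the turning axis at bench level, z up, x towards the gauge; it reaches from -140 to 175 mm in x and -155 to 140 mm in y. The dial's sprung-roller housing stands on it at y -126 to -166 mm, 68 mm high
- gauge: dial gauge on a magnetic stand, fixed to the ground plate; origin and axes as the fixture's. Its stylus stands on the flange rim 83 mm out along x, outside the studs, which pass it freely; the round case, 56 mm across, hangs 70 to 94 mm out, 140 to 204 mm above the bench; post 146 mm out, 212 mm high. Not to be touched
- stud0 (a point): centre of a wheel stud, half-way up (110 mm above the bench, 18 mm above the flange, 18 mm below its top), 70 mm from the turning axis; at the start this one stands beside the gauge stylus
- stud1 (a point): centre of a wheel stud, half-way up (110 mm above the bench, 18 mm above the flange, 18 mm below its top), 70 mm from the turning axis; 60 degrees anticlockwise of stud0
- stud2 (a point): centre of a wheel stud, half-way up (110 mm above the bench, 18 mm above the flange, 18 mm below its top), 70 mm from the turning axis; 120 degrees anticlockwise of stud0
- stud3 (a point): centre of a wheel stud, half-way up (110 mm above the bench, 18 mm above the flange, 18 mm below its top), 70 mm from the turning axis; 180 degrees anticlockwise of stud0
- stud4 (a point): centre of a wheel stud, half-way up (110 mm above the bench, 18 mm above the flange, 18 mm below its top), 70 mm from the turning axis; 240 degrees anticlockwise of stud0
- stud5 (a point): centre of a wheel stud, half-way up (110 mm above the bench, 18 mm above the flange, 18 mm below its top), 70 mm from the turning axis; 300 degrees anticlockwise of stud0; after four clicks this one stands beside the stylus
- bearing: tapered roller bearing, 61 mm across, 20 mm high, lying loose in the mouth of the hub's barrel and standing 7 mm out of it; origin under its centre. Leave it there.
- nut_a: loose hexagon lug nut, 24 mm across, 24 mm high, on the ground plate; origin under its centre. Leave alone.
- nut_b: a second such lug nut, on the ground plate. Leave alone.
- grease_cap: domed sheet-metal grease cap, 62 mm across, 35 mm high, on the ground plate; origin under its centre. Leave alone.
- drift: steel drift punch, 18 mm thick, about 160 mm long, lying on the bench; origin under its middle. Leave alone.
- seal: round rubber oil seal, 68 mm across with a 46 mm hole, 11 mm high, lying on the bench; origin under its centre. Leave alone.
- puller: three-legged cast puller flange with a tube 44 mm thick standing on it, 101 mm high, legs to 80 mm from its axis, on the bench; origin under its centre. Leave alone.
- grease_tin: tin of grease, 90 mm across, 85 mm high, on the bench; origin under its centre. Leave alone.

How it is judged (in metres and radians):
On the way, in this order (a step that is already met when the one before it is completed fails the run):
1. a finger bears on a wheel stud before the hub has turned a full click (contact force between the fingers and studs above 0.5 N and value of joint dial between -0.13 and 0.2 rad), for 0.02 s.
2. the hub, pushed by a stud, has passed its third click (contact force between the fingers and studs above 0.5 N and value of joint dial between 0.7069 and 1.1519 rad), for 0.02 s.
3. the dial has come to rest in its fourth click (value of joint dial between 0.9972 and 1.0972 rad and velocity of joint dial between -0.05 and 0.05 rad/s), for 0.3 s.
At the end, for the whole second after the job is handed in: the dial rests in its fourth click, anticlockwise of where it began (1.047 rad, within 0.05 rad), no longer turning; gauge untouched, bearing still in the hub and every loose part within 10 mm of where it was (all of step 3 and distance of each of bearing, nut_a, nut_b, grease_cap, drift, seal, puller, grease_tin from where it was at the start of the episode below 0.01 m).
It fails at once if the dial is pushed past its fourth click (beyond 4.6 clicks), or clockwise out of the click it began in (value of joint dial above 1.2043 rad or value of joint dial below -0.1571 rad).
It fails at once if a wheel stud is taken between the fingers (contact force between the fingers and hub above 0.5 N and (horizontal distance between the grasp point and stud0 below 0.007 m or horizontal distance between the grasp point and stud1 below 0.007 m or horizontal distance between the grasp point and stud2 below 0.007 m or horizontal distance between the grasp point and stud3 below 0.007 m or horizontal distance between the grasp point and stud4 below 0.007 m or horizontal distance between the grasp point and stud5 below 0.007 m)).
It fails at once if the hub is taken by its barrel (contact force between the fingers and hub above 0.5 N and horizontal distance between the grasp point and hub_centre below 0.045 m).
It fails at once if the dial gauge is touched (contact force between any of the fingers, the arm and gauge above 0.5 N).
It fails at once if a loose part is lifted or pushed more than 10 mm out of its place (distance of any of bearing, nut_a, nut_b, grease_cap, drift, seal, puller, grease_tin from where it was at the start of the episode above 0.01 m).
It also fails if it takes over 54 s, if anything falls off the work surface, if the arm or the gripper's body presses on something with over 40 N, if the wrist force passes 120 N, or if a joint passes its speed limit or range.

## Working session

There is one attempt and no reset: what is moved stays moved. The work goes in short steps, each a Python script; the robot and the scene stay as the last script left them, time stands still between calls to the robot, and variables do not carry over. Pictures are saved under pics/ and viewed, on a budget of 10 in all, crops included, one or two more only if the job needs it, and the job is handed in when it is done.

```bash
ls; mkdir -p pics; python3 - <<'E'
from plant import *
import cv2,numpy as np
for n in("top","scene"):
    p,d=camera(n); cv2.imwrite(f"pics/{n}0.png",p[:,:,::-1]); np.savez(f"{n}0.npz",p=p,d=d,**get_calibration(n)); print(n,get_calibration(n))
print(read_state())
E
```

```text
pics
top {'K': array([[487.02517772,   0.        , 279.70755892],
       [  0.        , 487.02517772, 212.03070523],
       [  0.        ,   0.        ,   1.        ]]), 'k1': 0.03651431554848243, 'eye': array([ 0.26004488, -0.00620074,  1.30117943]), 'attitude': array([[-4.16998018e-02,  9.78520698e-01, -2.01887023e-01],
       [-9.99129968e-01, -4.09729209e-02,  7.77994794e-03],
       [-6.59060917e-04,  2.02035797e-01,  9.79377916e-01]])}
scene {'K': array([[541.74969652,   0.        , 279.55548866],
       [  0.        , 541.74969652, 199.17917957],
       [  0.        ,   0.        ,   1.        ]]), 'k1': -0.034386984112764266, 'eye': array([ 1.35061243, -0.89213119,  1.26972527]), 'attitude': array([[ 0.73337395, -0.47017351,  0.49101885],
       [ 0.67980456,  0.51285463, -0.52425746],
       [-0.00532932,  0.71827362,  0.69574033]])}
{'t': 0.1, 'joints': array([-80.39800142,  23.59620704,  -0.72767474,  91.49649537,
         0.32055803,  64.99015814,  -4.71041026]), 'joint_velocities': array([-0.03743879, -0.07594615,  0.02722404, -0.01839233, -0.00217481,
       -0.05004288, -0.04403844]), 'joint_torque': array([ 2.62071968e-03, -5.89098001e+01,  6.43591359e-01, -2.91711152e+01,
       -5.37517166e-02,  1.44462407e-02,  4.66842744e-05]), 'eef_pos': array([0.14594488, 0.60727704, 0.22190453]), 'eef_rot': array([[-9.72330663e-01,  2.33608709e-01, -2.32401592e-04],
       [ 2.33608803e-01,  9.72329672e-01, -1.39137962e-03],
       [-9.90674321e-05, -1.40717212e-03, -9.99999005e-01]]), 'ft_force': array([-0.09342943,  0.60226196, -0.90650319]), 'torque': array([-0.01719263, -0.00014791,  0.00356032]), 'gripper_width': 0.08777443357487841}
```

View pics/top0.png

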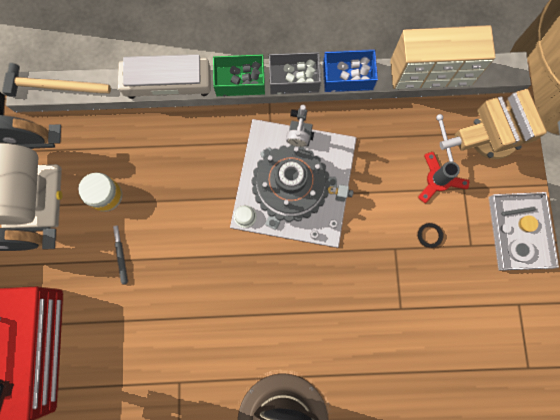

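View pics/scene0.png

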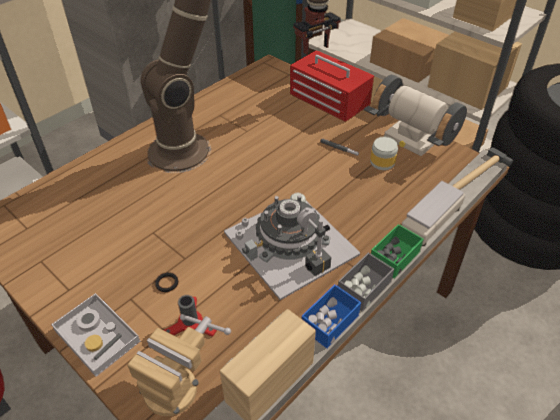

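```bash
cat > h.py <<'E'
import numpy as np,cv2
def ray(c,uv):
    K,k1=c['K'],float(c['k1']); d=(np.asarray(uv,float)-K[:2,2])/[K[0,0],K[1,1]]
    s=d.copy()
    for _ in range(20): s=d/(1+k1*(s@s))
    return np.asarray(c['attitude'])@np.array([s[0],-s[1],-1])
def onz(c,uv,z):
    r=ray(c,uv); e=np.asarray(c['eye']); return e+r*(z-e[2])/r[2]
def proj(c,P):
    q=np.asarray(c['attitude']).T@(np.asarray(P)-c['eye']); s=np.array([q[0],-q[1]])/-q[2]
    s=s*(1+float(c['k1'])*(s@s)); return s*[c['K'][0,0],c['K'][1,1]]+c['K'][:2,2]
E
python3 - <<'E'
from h import *
c=np.load("top0.npz"); p=c['p']
cv2.imwrite("pics/crop0.png",cv2.resize(p[105:252,225:365,::-1],None,fx=4,fy=4,interpolation=cv2.INTER_CUBIC))
# plate mask
hsv=cv2.cvtColor(p,cv2.COLOR_RGB2HSV)
m=((hsv[...,1]<40)&(hsv[...,2]>110)).astype(np.uint8); m[:110]=0;m[255:]=0;m[:,:225]=0;m[:,365:]=0
m=cv2.morphologyEx(m,cv2.MORPH_OPEN,np.ones((3,3)))
cs=cv2.findContours(m,0,2)[0]; k=cv2.convexHull(np.vstack([q for q in cs if cv2.contourArea(q)>100]))
a=cv2.approxPolyDP(k,4,True)[:,0]; print(a)
for uv in a: print(onz(c,uv,.012))
# points with heights from depth
P=np.array([onz(c,(290,178),z) for z in(.092,.145)]);print(P)
E
```

```text
[[355 138]
 [338 246]
 [231 227]
 [252 120]
 [302 119]]
[ 0.72735958 -0.23473114  0.012     ]
[ 0.4270371  -0.16765294  0.012     ]
[0.49026358 0.11592859 0.012     ]
[0.7927195  0.05029918 0.012     ]
[ 0.78981084 -0.09014497  0.012     ]
[[ 0.59747361 -0.04597713  0.092     ]
 [ 0.58268364 -0.04423368  0.145     ]]
```

View pics/crop0.png

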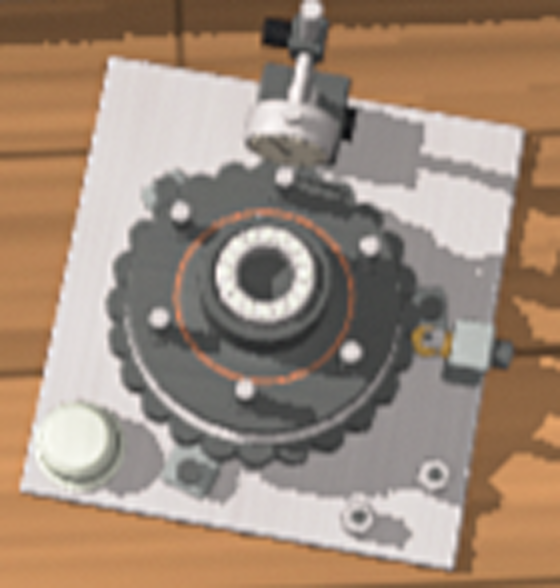

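```bash
python3 - <<'E'
from h import *
c=np.load("top0.npz"); 
S=np.array([(285,178),(180,212),(160,318),(245,390),(352,352),(370,245)])
pts=np.array([onz(c,((u+.5)/4-.5+225,(v+.5)/4-.5+105),.128) for u,v in S])[:,:2]
z=pts@[1,1j]; w=np.exp(1j*np.pi/3*np.arange(6))
ctr=z.mean(); a=(z*w.conj()).mean()
print(ctr,abs(a),np.degrees(np.angle(a)),abs(z-ctr-a*w))
print(onz(c,((265+.5)/4-.5+225,(272+.5)/4-.5+105),.145))
# plate-based
Q=np.array([onz(c,u,.012)[:2] for u in((252,120),(231,227),(338,246),(355,138))])@[1,1j]
xd=(Q[0]-Q[1]+Q[3]-Q[2]); print("plate ang",np.degrees(np.angle(xd)), "ctr",Q.mean()-(xd/abs(xd))*(.0175-.0075j))
print((abs(Q-np.roll(Q,1))))
from plant import *
R=np.array
for n,ang in(("a",0),):pass
E
```

```text
(0.5948169643315668-0.047518898780195176j) 0.06989921052237008 -12.74780730247707 [0.00077864 0.00039766 0.00030011 0.00053775 0.00031586 0.0004714 ]
[ 0.59629636 -0.04701702  0.145     ]
plate ang -12.41615563394002 ctr (0.5938668182482443-0.04795180064780244j)
[0.29242811 0.30949443 0.29054444 0.3077224 ]
```

```bash
cat >> h.py <<'E'
C=np.array([.5948,-.0475]); A0=-12.75
def pose(phi,z,off=0.):
    """finger centre on the 70 mm circle at hub-world angle phi (deg); tool y points inward along the radius"""
    a=np.radians(phi); c,s=np.cos(a),np.sin(a)
    p=np.r_[C+.070*np.array([c,s]),z]
    y=np.array([-c,-s,0]); zz=np.array([0,0,-1.]); return p,np.column_stack([np.cross(y,zz),y,zz])
E
python3 - <<'E'
from h import *; from plant import *
S3=180+A0
command_gripper(0,20)
p=read_state()['eef_pos']; movel(p+[0,0,.08])
reach(*pose(S3-27,.28))
P,R=pose(S3-27,.17); movel(P,.12)
s=read_state(); print(s['t'],s['eef_pos'],P,s['joints'],s['gripper_width'],s['ft_force'])
for n in("wrist","top"):
    q,d=camera(n); cv2.imwrite(f"pics/{n}1.png",q[:,:,::-1] if n=="wrist" else cv2.resize(q[85:265,200:390,::-1],None,fx=3,fy=3))
E
```

```text
5.7667 [ 0.54145916 -0.00285319  0.17061911] [ 0.54098107 -0.00273927  0.17      ] [-39.26186327  22.65547332  44.82469109 108.8331283  -19.09931481
  56.13029736 -25.58637574] 0.0004224891832767627 [ 0.60629655  0.34519459 -0.1719196 ]
```

View pics/wrist1.png

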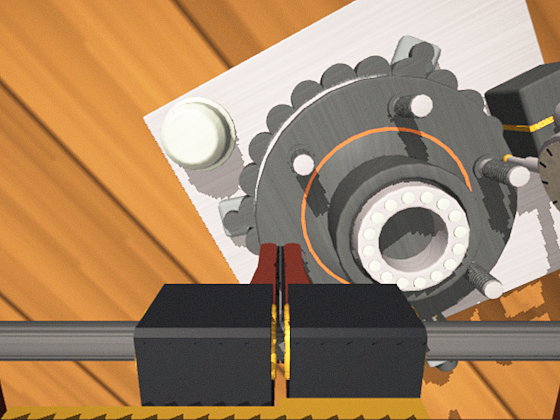

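```bash
python3 - <<'E'
from h import *; from plant import *
S3=180+A0
c=get_calibration("wrist")
for k,uv in((2,(303,165)),(1,(420,107))):
    a=np.radians(A0+60*k); print(k,onz(c,uv,.128)[:2]-(C+.07*np.array([np.cos(a),np.sin(a)])))
P,R=pose(S3-27,.106); print("down contact",movel(P,.08,until_force=6))
hit=False;f=S3-27
while not hit and f<S3-8:
    f+=3; P,R=pose(f,.106); hit=movel(P,.02,rotation=R,until_force=2.5)
s=read_state(); v=s['eef_pos'][:2]-C
print(hit,f-S3,"finger ang rel stud3",np.degrees(np.arctan2(v[1],v[0]))%360-S3,np.hypot(*v),s['eef_pos'],s['ft_force'],s['t'])
E
```

```text
2 [0.00433766 0.0025753 ]
1 [0.00348956 0.0022797 ]
down contact False
True -15.0 finger ang rel stud3 -16.740398170448657 0.07019146440551079 [ 0.53370267 -0.01294631  0.10584925] [-0.00756166  1.03427656  1.06756948] 8.0333
```

```bash
python3 - <<'E'
from h import *; from plant import *
S3=180+A0
for f in np.arange(-16,-9.5,1):
    P,R=pose(S3+f,.106); movel(P,.015,rotation=R); s=read_state(); v=s['eef_pos'][:2]-C
    a=np.radians(S3+f); F=s['ft_force']@[-np.sin(a),np.cos(a),0]
    print(f,"real",np.degrees(np.arctan2(v[1],v[0]))%360-S3,"Ftan",F,s['ft_force'])
    if F<-3: break
q,d=camera("wrist"); cv2.imwrite("pics/wrist2.png",q[:,:,::-1]); print(s['t'])
E
```

```text
-16.0 real -16.65160292665442 Ftan -3.724390997313844 [ 1.15036614  3.6169511  -0.27015397]
8.2833
```

View pics/wrist2.png

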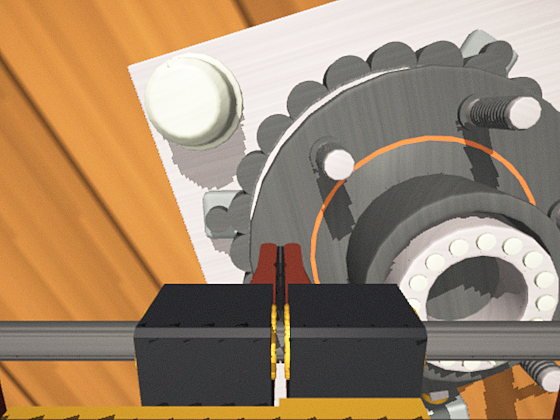

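```bash
python3 - <<'E'
from h import *; from plant import *
c=get_calibration("wrist")
z=np.array([onz(c,uv,.128)[:2]@[1,1j] for uv in((339,163),(523,112))])
d=z[0]-z[1]; print(abs(d))
print("ctr",z.mean()+1j*d/abs(d)*.0606, "ang stud2", np.degrees(np.angle(-1j*d*np.exp(1j*np.pi/6)))) 
print("bearing",onz(c,(482,290),.145))
E
```

```text
0.06910976109464277
ctr (0.5987748763611436-0.044348471859534645j) ang stud2 106.92637452331395
bearing [ 0.6027703  -0.04105486  0.145     ]
```

```bash
sed -i 's/^C=.*/C=np.array([.598,-.045]); A0=-12.75/' h.py; python3 - <<'E'
from h import *; from plant import *
def fa():
    s=read_state(); v=s['eef_pos'][:2]-C; return np.degrees(np.arctan2(v[1],v[0]))%360,np.hypot(*v),s
f0,r,s=fa(); print("start",f0,f0-180-A0,r)
for t in np.arange(2,56.1,2):
    P,R=pose(f0+t,.106); movel(P,.02,rotation=R)
    f,r,s=fa(); a=np.radians(f); print(t,"adv %.2f r %.4f Ftan %.1f Frad %.1f"%(f-f0,r,s['ft_force']@[-np.sin(a),np.cos(a),0],s['ft_force']@[np.cos(a),np.sin(a),0]))
hold(.5); print(fa()[0]-f0, read_state()['t'])
q,d=camera("top"); np.savez("top3.npz",p=q,d=d,**get_calibration("top")); cv2.imwrite("pics/top3.png",cv2.resize(q[105:252,225:365,::-1],None,fx=4,fy=4,interpolation=cv2.INTER_CUBIC))
E
```

```text
start 153.61494785589906 -13.63505214410094 0.0717626162291299
2.0 adv 1.26 r 0.0710 Ftan -5.1 Frad 1.9
4.0 adv 3.70 r 0.0709 Ftan -3.9 Frad 2.3
6.0 adv 6.50 r 0.0701 Ftan -1.1 Frad 1.2
8.0 adv 8.71 r 0.0695 Ftan 0.7 Frad -0.4
10.0 adv 10.34 r 0.0698 Ftan 0.7 Frad -0.2
12.0 adv 12.06 r 0.0699 Ftan 0.0 Frad -0.6
14.0 adv 14.02 r 0.0700 Ftan 0.2 Frad -0.4
16.0 adv 15.39 r 0.0700 Ftan -2.9 Frad 0.1
18.0 adv 16.98 r 0.0701 Ftan -5.7 Frad 0.3
20.0 adv 19.64 r 0.0701 Ftan -3.2 Frad 1.0
22.0 adv 22.60 r 0.0700 Ftan -1.0 Frad -0.2
24.0 adv 24.64 r 0.0699 Ftan 0.3 Frad 0.3
26.0 adv 26.29 r 0.0700 Ftan 0.0 Frad 0.0
28.0 adv 28.06 r 0.0700 Ftan 0.1 Frad -0.1
30.0 adv 30.01 r 0.0700 Ftan -0.6 Frad 0.2
32.0 adv 31.12 r 0.0701 Ftan -5.0 Frad 0.0
34.0 adv 33.48 r 0.0701 Ftan -4.8 Frad 0.7
36.0 adv 36.38 r 0.0700 Ftan -3.1 Frad 0.1
38.0 adv 38.83 r 0.0699 Ftan 0.5 Frad -0.3
40.0 adv 40.36 r 0.0700 Ftan 0.5 Frad 0.2
42.0 adv 42.10 r 0.0700 Ftan -1.6 Frad -0.5
44.0 adv 44.02 r 0.0700 Ftan 0.0 Frad -0.3
46.0 adv 45.54 r 0.0699 Ftan -1.5 Frad -0.6
48.0 adv 46.97 r 0.0701 Ftan -6.1 Frad 0.4
50.0 adv 49.50 r 0.0700 Ftan -3.9 Frad 0.7
52.0 adv 52.54 r 0.0700 Ftan -1.0 Frad -0.4
54.0 adv 54.67 r 0.0701 Ftan 1.5 Frad -1.0
56.0 adv 56.26 r 0.0701 Ftan -0.3 Frad -0.4
55.97830479070052 16.525
```

View pics/top3.png

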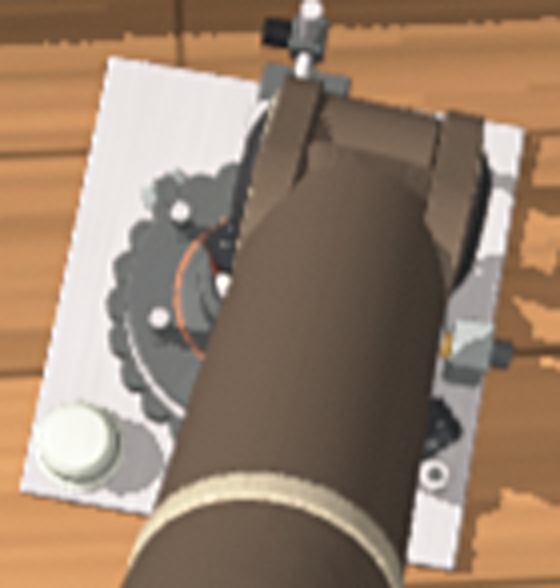

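The force trace shows four clicks, and the studs visible at (180,212) and (160,318) sit at the 60° positions. Next I back off, lift straight up and check.

```bash
python3 - <<'E'
from h import *; from plant import *
f0=153.61+56
P,R=pose(f0-6,.106); movel(P,.03,rotation=R)
P[2]=.30; movel(P,.1); 
movel(P+[-.12,.15,0],.15)
reach([.25,.5,.3],R)
hold(.3); q,d=camera("top"); c=get_calibration("top"); print(read_state()['t'])
cv2.imwrite("pics/top4.png",cv2.resize(q[105:252,225:365,::-1],None,fx=4,fy=4,interpolation=cv2.INTER_CUBIC))
o=np.load("top0.npz")['p']; D=cv2.absdiff(o,q).max(2); D=(D>40).astype(np.uint8)
for k in cv2.findContours(D,0,2)[0]:
    if cv2.contourArea(k)>6: print(cv2.boundingRect(k))
E
```

```text
22.5
(307, 411, 5, 7)
(274, 409, 13, 11)
(122, 390, 131, 30)
(56, 377, 74, 43)
(288, 370, 179, 50)
(213, 339, 84, 81)
(0, 285, 57, 135)
```

View pics/top4.png

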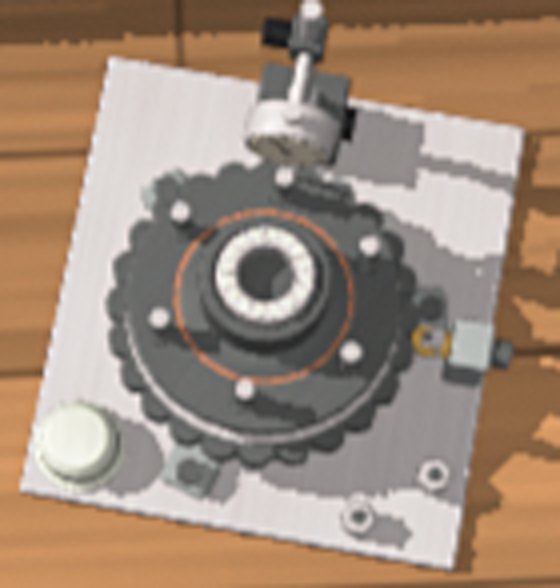

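The studs are back at their 60° positions, with stud tops at (285,178), (180,212) and so on. The only differences from the first picture are the arm and its shadow. I'm handing in.

```bash
python3 -c "
from plant import *
finish_job()"
```

```text
the job is handed in; nothing more can be done
```

I pushed the hub four clicks anticlockwise with the shut fingertips against the side of stud3, then backed off, lifted clear and handed the job in at about 22.5 s of the 54 s allowed.

- **Click count:** the push force peaked at 5–6 N and fell to about zero at roughly 7.5°, 22.5°, 37.5° and 52.5° of travel, which makes four clicks. The finger stopped at 56°, short of the fifth click.
- **Final picture:** a stud stands beside the gauge stylus, and the bearing, nuts, cap and gauge look unchanged. Comparing it with the first picture showed differences only at the arm and its shadow. The hub looks the same every 60°, so the picture alone cannot tell four clicks from none; the count rests on the force trace.
- **Disagreement:** the first hub centre from the top camera was about 4 mm off the wrist camera's estimate. The finger also met the stud about 3.5 mm earlier than the top camera predicted. I moved the centre to agree with the wrist camera and the contact before pushing.

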